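# Put the model railway wagons on their proper sidings

## Robot

A 6-joint arm with a two-finger parallel gripper is mounted at the origin on the work surface; the furniture and walls round the work are solid. World frame = base frame: x ahead of the robot, y to its left, z up, the work surface at z = 0. Lengths are in m, angles in rad, forces in N, time in s.
With the tool pointing down it reaches from about 0.35 to 0.85 m from the base axis. Payload 8.1 kg.
Tool frame: the origin (TCP) lies at the centre of the arm's flange, where the gripper is bolted on; the fingertips stand 186 mm ahead of it and the grasp point (between the pads) lies 167 mm ahead of it; z points along the fingers, y is the line along which they close (so a half turn about z gives the same grasp; the last joint's range is limited). The gripper opens to 93 mm and grips with 3 to 60 N. Pads are 15 mm wide; open, the fingers measure 128 mm over their backs; the gripper's body (75 mm by 188 mm) begins 65 mm behind the grasp point.
Start: joints at [-1.345, 0.13, 1.488, -0, 1.523, -0.085], TCP at [0.184, -0.571, 0.405] pointing down, gripper open.
Joint ranges: [-2.96, 2.96], [-0.89, 2.26], [0.02, 2.5], [-1.34, 4.48], [0, 2.73], [-2.66, 2.66]. Speed limits (rad/s): [2.39, 2.39, 2.79, 3.14, 3.14, 3.14].

## Interface

Orientations are given as a rotation vector (axis times angle).
In Python, from plant import robot, snapshot, nets gives the robot as it stands.
- The arm moves only by the tool step_arm, never from a script. Its argument "series" is a list of rows, each an object with "grip": the closure, from 0 (fully open) to 1 (shut); "offset": the shift along the tool's x, y, z in mm, a list of three; "roll": the turn about the tool's z in rad. A call has 1 to 10 rows; each row shifts and turns the commanded pose from where the row before left it, along the tool's axes as they then stand; what a row does not reach is not made up. A row lasts 1/10 s, in which the tool goes at most 50 mm and 8.59 degrees, less where a joint would pass 70% of its speed; a pose out of reach is approached as far as the arm can. A call is refused whole if a number of a shift passes 50 or a number of a turn 0.15, either way. A call with a gripper value outside its range is refused whole. The fingers move at their own pace and stop on an object; "squeeze" is the grip in N (left out, the last holds). Time passes only in rows, so rows that do not move let the fingers close. It gives the time, the measured TCP pose, the force, the opening and the grip force at its end, in the units of the state.
- robot.get_obs(): the state, without advancing time (a new reading comes with each control period).
- snapshot(name): name is "side" or "top" or "wrist"; returns a dict with "image" (400x640x3 uint8, red, green, blue), "z_map" (400x640 float32, m along the optical axis (not along the pixel's ray), 0 where there is no reading), "K" (3x3 intrinsics, pixels), "extrinsics" (4x4, takes a point from world to camera coordinates). Camera axes: x right, y down, z forward; pixel columns grow to the right and rows downward; lengths in m; the calibration is good to about 2 mm. A picture is of the moment at which its call begins.
- robot.hand_in(): hands the job in; it is judged then, once.
Trained networks look in the newest picture that a camera, given by its name, has taken for a name from the list of things; names that differ only in an ending like _2 or _b are one class to them, and where a whole thing is asked for, a point or a joint stands for the part that bears it (a point fixed in the world has none). Each returns a list of dicts, best first, with "score" (0 to 1); they miss things now and then, are a little off and sometimes report something else, mostly with a low value. They report only what shows in the picture. A call takes as long as a camera call. They do not tell look-alikes from the thing itself.
- nets.recognise(thing, camera): "uv" ([column, row] in pixels, amid what is visible of it).
- nets.masks_of(thing, camera): "pixels" (400x640 bool, what is visible of it) and "uv" ([column, row] in pixels, amid what is visible of it).
- nets.mark_of(thing, camera): "uv" ([column, row] in pixels: a listed point, or the origin of a listed thing).
The state is a dict: "t": time; "joint_pos": joint angles; "dq": joint speeds; "joint_efforts": joint torques, N m; "tool_pos": TCP position; "tool_rot": TCP orientation; "ft_force": force on the tool from outside, world axes, zero at the start; "torque": the same for the moment, N m; "gripper_width": finger opening in m; "finger_force": force on a finger pad.
Only numpy, scipy, OpenCV 4.12 (cv2) and the standard library are available. Lean on these libraries where they do the work, as an engineer would, in place of code of your own. Each camera call takes 0.05 s, during which the arm holds its last target. There are 200 camera calls.

## Task

The three wagons stand on one another's sidings. Put each on the siding it serves: the box car by the wooden hut, the log wagon by the log pile and the tank wagon by the upright storage tank, each on its wheels in the middle of the siding and in line with the rails (either way round). Only one wagon fits on a siding, so use the empty spare siding or another free spot on the way, and leave the film can, the paint jar and the small brown box standing where they are.

Things in the scene. Friction and masses are not known exactly. Their poses are not given: they have to be found in the camera images.
- box_car: Dark red-brown model box car with a flat closed roof, 49 (x) by 153 (y) by 66 mm, 0.14 kg. Origin: middle of its underside (wheel treads); y along its length, z up. Walls are 45 mm apart over the closed fixed side door, centred 1 mm to +x of the origin, and run from 16 to 64 mm high; grasp it across x at mid length, about 40 mm above its wheel treads. Starts on the fuel siding.
- log_wagon: Grey open model wagon carrying brown logs, 44 (x) by 110 (y, with the coupling) by 40 mm, 0.09 kg. Origin: middle of the underside of that whole extent; y along its length, z up. Its body is a tub 44 mm wide, y = -43 to +55 mm, sides from 9 to 37 mm high; grasp it across x at y = +6 mm, about 27 mm above its wheel treads. Starts on the goods siding.
- tank_wagon: Grey model tank wagon: a lying barrel 40 mm in diameter and 120 mm long, axis 38 mm above the wheel treads, with a small round dome on top, on a dark frame 34 (x) by 130 (y) mm; 65 mm high, 0.12 kg. Origin: middle of its underside; y along its length, z up. Grasp it across x at mid length, about 38 mm above its wheel treads. Starts on the timber siding.
- goods_siding: Fixed paved siding: light grey board 80 (x) by 245 (y) by 10 mm, flat top at 10 mm, two flush rails along y. Origin: at table height under the middle of the wagon berth (y -90 to 90 mm); z up. Buffer stop, 28 mm high, at y = -95 to -102 mm. Beyond the berth (y = 100 to 138 mm) stands a small wooden hut with a pitched roof, 58 mm high over the table.
- timber_siding: Fixed paved siding: light grey board 80 (x) by 245 (y) by 10 mm, flat top at 10 mm, two flush rails along y. Origin: at table height under the middle of the wagon berth (y -90 to 90 mm); z up. Buffer stop, 28 mm high, at y = -95 to -102 mm. Beyond the berth (y = 95 to 141 mm) lies a pile of five round wooden logs between short stakes, 35 mm high over the table.
- fuel_siding: Fixed paved siding: light grey board 80 (x) by 245 (y) by 10 mm, flat top at 10 mm, two flush rails along y. Origin: at table height under the middle of the wagon berth (y -90 to 90 mm); z up. Buffer stop, 28 mm high, at y = -95 to -102 mm. Beyond the berth (y = 97 to 138 mm) stands an upright round metal storage tank with a thin filler pipe beside it, 66 mm high over the table.
- spare_siding: Fixed paved siding: light grey board 80 (x) by 245 (y) by 10 mm, flat top at 10 mm, two flush rails along y. Origin: at table height under the middle of the wagon berth (y -90 to 90 mm); z up. Buffer stop, 28 mm high, at y = -95 to -102 mm. Nothing stands beyond its berth; it is the empty siding at the start.
- film_can: Bystander: black film canister standing upright, 35 mm in diameter, 54 mm high; origin in the middle of its underside.
- paint_jar: Bystander: small paint jar with a white cap standing upright, 35 mm in diameter, 45 mm high; origin in the middle of its underside.
- lamp_box: Bystander: small brown card box lying flat, 50 (x) by 70 (y) by 22 mm; origin in the middle of its underside.
Things that resemble listed ones, but are neither listed nor needed, are in the scene too. There is more than one size of the box_car; the one meant has the size given above. What is shaped like the tank_wagon but purple is not meant.

How it is judged:
At the end, for the whole second after the job is handed in: Box car on the goods siding, log wagon on the timber siding, tank wagon on the fuel siding: each within 12 mm of the middle across the rails and 15 mm along them, within 0.15 rad of the rails (either way round), upright within 0.1 rad, wheels on the paving within 4 mm, at rest (x of box_car in the frame of goods_siding between -0.012 and 0.012 m and y of box_car in the frame of goods_siding between -0.015 and 0.015 m and z of box_car in the frame of goods_siding between 0.006 and 0.014 m and angle between the y axis of box_car and the y axis of goods_siding, either way round below 0.15 rad and angle between each of box_car, log_wagon, tank_wagon's own z axis and vertical below 0.1 rad and linear speed of each of box_car, log_wagon, tank_wagon below 0.02 m/s and angular speed of each of box_car, log_wagon, tank_wagon below 0.2 rad/s and x of log_wagon in the frame of timber_siding between -0.012 and 0.012 m and y of log_wagon in the frame of timber_siding between -0.015 and 0.015 m and z of log_wagon in the frame of timber_siding between 0.006 and 0.014 m and angle between the y axis of log_wagon and the y axis of timber_siding, either way round below 0.15 rad and x of tank_wagon in the frame of fuel_siding between -0.012 and 0.012 m and y of tank_wagon in the frame of fuel_siding between -0.015 and 0.015 m and z of tank_wagon in the frame of fuel_siding between 0.006 and 0.014 m and angle between the y axis of tank_wagon and the y axis of fuel_siding, either way round below 0.15 rad); the robot touches nothing.
It fails at once if the film can is moved by more than 25 mm or knocked over (distance of film_can from where it was at the start of the episode above 0.025 m or angle between film_can's own z axis and vertical above 0.5 rad).
It fails at once if the paint jar is moved by more than 25 mm or knocked over (distance of paint_jar from where it was at the start of the episode above 0.025 m or angle between paint_jar's own z axis and vertical above 0.5 rad).
It fails at once if the lamp box is moved by more than 25 mm or knocked over (distance of lamp_box from where it was at the start of the episode above 0.025 m or angle between lamp_box's own z axis and vertical above 0.5 rad).
It also fails if it takes over 106 s, if anything falls off the work surface, if the arm or the gripper's body presses on something with over 40 N, if the wrist force passes 120 N, or if a joint passes its speed limit or range.

## Working session

There is one attempt and no reset: what is moved stays moved. The work goes in short steps, Python scripts to look and compute and a tool call to move; the robot and the scene stay as the last step left them, time stands still between calls to the robot, and variables do not carry over. Pictures are saved under pics/ and viewed, at most 14 in all, crops included, and the job is handed in when it is done.

Besides the shell and the picture viewer there is one more tool, called after "Call:" as name([rows], argument=value, ...), one row to a line, values as JSON. step_arm: Moves the arm, as the interface text tells. Its arguments: {"type":"object","properties":{"series":{"type":"array"},"squeeze":{"type":"number"}},"required":["series"]}

```bash
mkdir -p pics; cat > h.py <<'E'
import numpy as np, cv2
from plant import robot, snapshot, nets
def save(s,name): cv2.imwrite('pics/'+name,cv2.cvtColor(s['image'],cv2.COLOR_RGB2BGR))
def world(s,uv=None):
    z=s['z_map']; v,u=np.mgrid[0:400,0:640]; K=s['K']
    P=np.stack([(u-K[0,2])/K[0,0]*z,(v-K[1,2])/K[1,1]*z,z],-1)
    E=np.linalg.inv(s['extrinsics']); W=P@E[:3,:3].T+E[:3,3]; W[z==0]=np.nan
    return W
E
python3 - <<'E'
from h import *
np.set_printoptions(precision=4,suppress=True)
for c in ['top','side']:
    s=snapshot(c); save(s,c+'0.png'); np.savez(c+'0.npz',**s)
    if c=='top':
        W=world(s)
        for n in ['box_car','log_wagon','tank_wagon','goods_siding','timber_siding','fuel_siding','spare_siding','film_can','paint_jar','lamp_box']:
            for r in nets.masks_of(n,c)[:4]:
                p=W[r['pixels']]; p=p[~np.isnan(p[:,0])]
                zt=np.percentile(p[:,2],95); q=p
                (cx,cy),(w,h),a=cv2.minAreaRect(q[:,:2].astype(np.float32)*1000)
                print(n,round(r['score'],2),np.round(r['uv']),np.round([cx,cy,w,h,a],1),'ztop',round(zt,3))
o=robot.get_obs(); print(o)
E
```

```text
box_car 0.82 [280. 154.] [647.  187.9 168.4  97.6  85.7] ztop 0.079
box_car 0.79 [182. 250.] [250.2 468.7  60.9 115.4  16.8] ztop 0.055
log_wagon 0.92 [390. 161.] [ 617.2 -215.7  106.4   51.    85.3] ztop 0.05
tank_wagon 0.98 [388. 205.] [ 317.8 -158.4  129.7  341.7   65.6] ztop 0.072
tank_wagon 0.73 [439. 288.] [ 114.1 -336.6   52.3  241.2   47.4] ztop 0.058
goods_siding 0.7 [373. 166.] [ 619.2 -198.5  246.8   85.4   84.4] ztop 0.054
goods_siding 0.22 [368. 208.] [ 442.8 -218.9  193.7   68.8   84.1] ztop 0.024
timber_siding 0.76 [366. 208.] [ 302.1 -202.3  201.5  362.2   83.4] ztop 0.025
fuel_siding 0.79 [270. 161.] [622.7 201.3 246.4  84.6  84. ] ztop 0.06
spare_siding 0.83 [262. 197.] [449.2 221.4  84.4 207.9  10.5] ztop 0.015
lamp_box 0.71 [333. 156.] [639.3  -5.   56.4  71.4   0.8] ztop 0.027
{'t': 0.6, 'joint_pos': array([-1.3454,  0.1304,  1.4882,  0.    ,  1.523 , -0.0854]), 'dq': array([ 0.0015,  0.0005,  0.0005,  0.0001,  0.0018, -0.0008]), 'joint_efforts': array([  0.0008, -55.9407, -49.1799,   0.0768,   0.0231,  -0.    ]), 'tool_pos': array([ 0.1835, -0.5713,  0.4047]), 'tool_rot': array([3.1037, 0.4861, 0.    ]), 'ft_force': array([-0.2698,  0.3772,  0.1851]), 'torque': array([-0.0229,  0.028 ,  0.0224]), 'finger_force': 0.0, 'gripper_width': 0.09324323796490909}
```

View pics/top0.png

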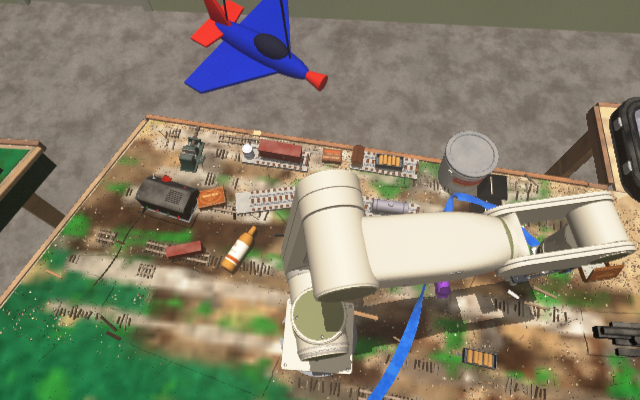

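View pics/side0.png

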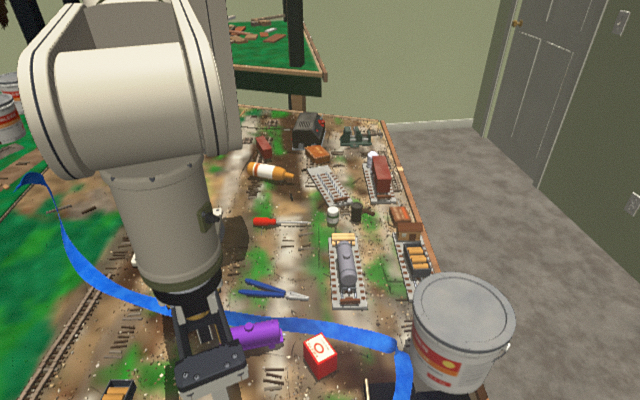

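The top view shows the fuel siding with the box car (275,155), the goods siding with the log wagon (390,161), the spare siding (262,200), and the timber siding partly under the arm. The side view shows the jar and film can at (333,215) and (355,212). Next I'll build a bird's-eye map from both clouds.

```bash
python3 - <<'E'
from h import *
np.set_printoptions(precision=4,suppress=True)
X0,X1,Y0,Y1=.25,.80,-.45,.42
sc=900
im=np.zeros((int((X1-X0)*sc),int((Y1-Y0)*sc),3),np.uint8); zb=np.full(im.shape[:2],-1.)
for c in ['side','top']:
    s=dict(np.load(c+'0.npz')); W=world(s)
    P=W.reshape(-1,3); C=s['image'].reshape(-1,3)
    m=(P[:,0]>X0)&(P[:,0]<X1)&(P[:,1]>Y0)&(P[:,1]<Y1)&(P[:,2]<.13)&(P[:,2]>-.02)
    P=P[m];C=C[m]
    for p,cc in zip(P,C):
        i=int((X1-p[0])*sc);j=int((Y1-p[1])*sc)
        for a in range(3):
            for b in range(3):
                y,x=min(i+a,im.shape[0]-1),min(j+b,im.shape[1]-1)
                if p[2]>zb[y,x]: zb[y,x]=p[2]; im[y,x]=cc
for y in range(0,im.shape[0],90): cv2.line(im,(0,y),(8,y),(255,0,255),1)
for x in range(0,im.shape[1],90): cv2.line(im,(x,0),(x,8),(255,0,255),1)
cv2.imwrite('pics/ortho.png',im[:,:,::-1]); print(im.shape)
s=snapshot('side');W=world(s)
for n in ['box_car','log_wagon','tank_wagon','goods_siding','timber_siding','fuel_siding','spare_siding','film_can','paint_jar','lamp_box']:
    for r in nets.masks_of(n,'side')[:3]:
        p=W[r['pixels']]; p=p[~np.isnan(p[:,0])]
        (cx,cy),(w,h),a=cv2.minAreaRect(p[:,:2].astype(np.float32)*1000)
        print(n,round(r['score'],2),np.round(r['uv']),np.round([cx,cy,w,h,a],1),'med',np.median(p,0),'ztop',round(np.percentile(p[:,2],95),3))
E
```

```text
(495, 783, 3)
box_car 0.87 [382. 172.] [642.6 245.1 296.9  60.8  76.2] med [0.6183 0.1419 0.0747] ztop 0.078
box_car 0.82 [266. 147.] [239.3 460.6  34.  118.1  15.7] med [0.2408 0.4374 0.0478] ztop 0.052
log_wagon 0.92 [418. 261.] [ 626.3 -218.3  107.8   62.2   86.3] med [ 0.6146 -0.2302  0.0432] ztop 0.05
log_wagon 0.25 [329. 215.] [439.4   1.8  30.1  29.9  50.2] med [ 0.4387 -0.0049  0.0303] ztop 0.046
tank_wagon 0.95 [259. 335.] [ 203.8 -465.4  246.3  103.8   75.8] med [ 0.2275 -0.3965  0.051 ] ztop 0.061
tank_wagon 0.89 [347. 268.] [ 436.6 -225.6  125.9   36.5   85.8] med [ 0.434  -0.2483  0.0637] ztop 0.071
goods_siding 0.97 [408. 243.] [ 614.6 -236.4  356.8   86.8   80.5] med [ 0.6044 -0.1313  0.0115] ztop 0.055
goods_siding 0.28 [356. 213.] [518.   46.7 117.6  32.2  79.5] med [ 0.5078 -0.0027  0.0382] ztop 0.054
timber_siding 0.57 [341. 280.] [ 440.9 -202.6  246.    82.1   85. ] med [ 0.4301 -0.2471  0.0108] ztop 0.033
spare_siding 0.57 [331. 187.] [462.4 174.8  98.3 301.5   8.2] med [0.4558 0.1802 0.0103] ztop 0.02
film_can 0.49 [355. 208.] [509.1   6.1  36.   32.4  50. ] med [ 0.5078 -0.0029  0.0391] ztop 0.054
lamp_box 0.26 [349. 266.] [ 443.2 -200.   180.1   47.5   85.9] med [ 0.4341 -0.2454  0.0623] ztop 0.07
```

View pics/ortho.png

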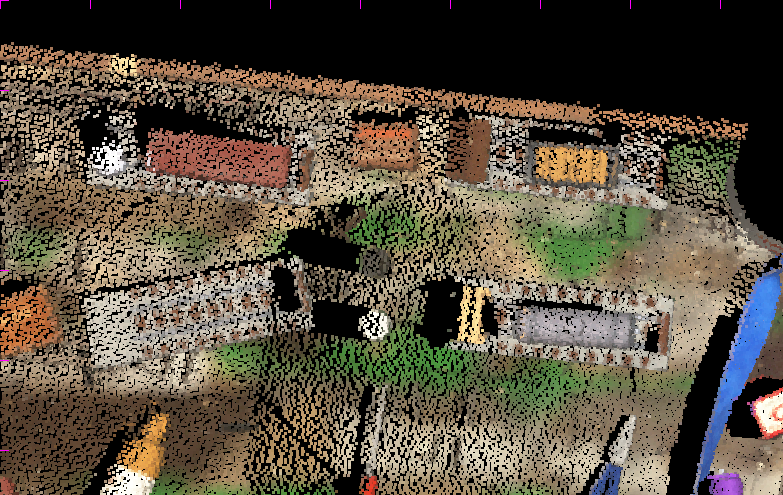

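The ortho view (up = +x, left = +y, 0.9 px/mm) shows the fuel siding at (200,155), goods at (560,165), spare at (195,310), timber at (555,325), film can at (372,262), jar at (373,323) and lamp box at (388,145). I'll turn the tool so that it closes along world x, then look with the wrist camera.

Call:
step_arm([
  {"grip": 0, "offset": [0, 0, 0], "roll": -0.14},
  {"grip": 0, "offset": [0, 0, 0], "roll": -0.14},
  {"grip": 0, "offset": [0, 0, 0], "roll": -0.14},
  {"grip": 0, "offset": [0, 0, 0], "roll": -0.14},
  {"grip": 0, "offset": [0, 0, 0], "roll": -0.14},
  {"grip": 0, "offset": [0, 0, 0], "roll": -0.14},
  {"grip": 0, "offset": [0, 0, 0], "roll": -0.14},
  {"grip": 0, "offset": [0, 0, 0], "roll": -0.14},
  {"grip": 0, "offset": [0, 0, 0], "roll": -0.14},
  {"grip": 0, "offset": [0, 0, 0], "roll": 0},
], squeeze=15)

```text
t: 2.15
tool_pos: [0.1835, -0.5713, 0.4047]
tool_rot: [2.219, 2.224, 0.0]
ft_force: [-0.6, -0.4, 1.0]
gripper_width: 0.093
finger_force: 0.0
```

Call:
step_arm([
  {"grip": 0, "offset": [35, 30, 0], "roll": 0},
  {"grip": 0, "offset": [35, 30, 0], "roll": 0},
  {"grip": 0, "offset": [35, 30, 0], "roll": 0},
  {"grip": 0, "offset": [35, 30, 0], "roll": 0},
  {"grip": 0, "offset": [35, 30, 0], "roll": 0},
  {"grip": 0, "offset": [35, 30, 0], "roll": 0},
  {"grip": 0, "offset": [35, 30, 0], "roll": 0},
  {"grip": 0, "offset": [35, 30, 0], "roll": 0},
  {"grip": 0, "offset": [35, 30, 0], "roll": 0},
  {"grip": 0, "offset": [35, 30, 0], "roll": 0},
])

```text
t: 3.15
tool_pos: [0.4844, -0.2195, 0.405]
tool_rot: [2.226, 2.215, 0.0]
ft_force: [1.6, 0.2, 0.0]
gripper_width: 0.093
finger_force: 0.0
```

```bash
python3 - <<'E'
from h import *
o=robot.get_obs(); print(o['t'],o['tool_pos'],o['tool_rot'],o['ft_force'])
s=snapshot('wrist'); save(s,'w1.png'); np.savez('w1.npz',**s)
W=world(s); print(W[::133,::213].round(3))
E
```

```text
3.15 [ 0.48444636 -0.21954693  0.40504677] [2.22639698e+00 2.21547420e+00 2.38206566e-04] [1.56094932 0.23611002 0.03961081]
[[[ 1.560e-01 -3.100e-02 -1.000e-03]
  [ 3.800e-01 -3.300e-02  1.000e-03]
  [ 6.050e-01 -3.200e-02 -4.000e-03]
  [ 1.587e+00  1.920e-01 -8.550e-01]]

 [[ 1.130e-01 -1.680e-01 -3.000e-03]
  [ 3.660e-01 -1.690e-01  0.000e+00]
  [ 6.000e-01 -1.670e-01  4.700e-02]
  [ 1.714e+00 -2.510e-01 -8.540e-01]]

 [[ 6.300e-02 -3.420e-01 -2.000e-03]
  [ 4.370e-01 -2.100e-01  2.480e-01]
  [ 5.370e-01 -2.100e-01  2.500e-01]
  [ 1.878e+00 -8.130e-01 -8.560e-01]]

 [[ 4.120e-01 -2.020e-01  3.270e-01]
  [ 3.260e-01 -5.720e-01 -1.000e-03]
  [ 5.090e-01 -1.970e-01  3.320e-01]
  [ 5.540e-01 -1.980e-01  3.320e-01]]]
```

View pics/w1.png

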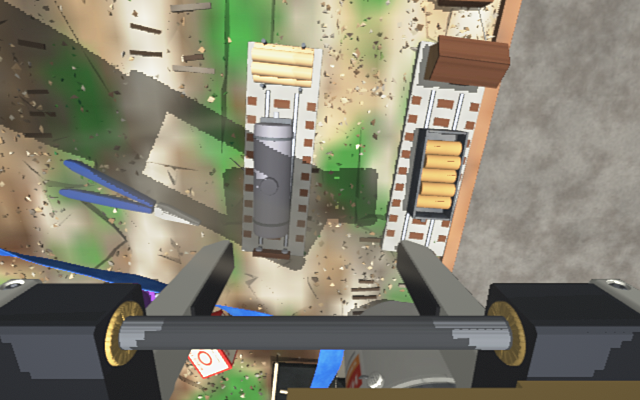

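The wrist view (right = +x, up = +y) shows timber with the tank wagon at (275,180) and goods with the log wagon at (438,175). I'll move over fuel and spare, then fit all the poses.

Call:
step_arm([
  {"grip": 0, "offset": [48, 5, 0], "roll": 0},
  {"grip": 0, "offset": [48, 5, 0], "roll": 0},
  {"grip": 0, "offset": [48, 5, 0], "roll": 0},
  {"grip": 0, "offset": [48, 5, 0], "roll": 0},
  {"grip": 0, "offset": [48, 5, 0], "roll": 0},
  {"grip": 0, "offset": [48, 5, 0], "roll": 0},
  {"grip": 0, "offset": [0, 0, 0], "roll": 0},
])

```text
t: 3.9
tool_pos: [0.5133, 0.0716, 0.4049]
tool_rot: [-2.219, -2.223, -0.003]
ft_force: [-0.0, -0.8, -0.4]
gripper_width: 0.093
finger_force: 0.0
```

```bash
cat >> h.py <<'E'
def rect(P,zr,box,ang0=None):
    """P points, zr z range, box x0,x1,y0,y1 -> robust rect: centre, heading of long axis, size"""
    m=(P[:,2]>zr[0])&(P[:,2]<zr[1])&(P[:,0]>box[0])&(P[:,0]<box[1])&(P[:,1]>box[2])&(P[:,1]<box[3])
    q=P[m][:,:2]
    g=np.zeros((900,1200),np.uint8); ij=((q-[0.0,-.6])*1000).astype(int); g[ij[:,0],ij[:,1]]=1
    g=cv2.morphologyEx(g,cv2.MORPH_CLOSE,np.ones((7,7),np.uint8)); g=cv2.morphologyEx(g,cv2.MORPH_OPEN,np.ones((5,5),np.uint8))
    n,l,st,_=cv2.connectedComponentsWithStats(g); k=1+np.argmax(st[1:,4])
    q=q[l[ij[:,0],ij[:,1]]==k]
    best=None
    for a in np.radians(np.arange(60,120,.25)):
        R=np.array([[np.cos(a),np.sin(a)],[-np.sin(a),np.cos(a)]]); r=q@R.T
        lo,hi=np.percentile(r,0.7,axis=0),np.percentile(r,99.3,axis=0)
        A=np.prod(hi-lo)
        if best is None or A<best[0]: best=(A,a,R.T@((lo+hi)/2),hi-lo,len(q))
    return best[1:]
E
python3 - <<'E'
from h import *
np.set_printoptions(precision=4,suppress=True)
o=robot.get_obs(); print(o['t'],o['tool_pos'],o['tool_rot'])
s=snapshot('wrist'); save(s,'w2.png'); np.savez('w2.npz',**s)
def cl(f):
    P=world(dict(np.load(f))).reshape(-1,3); return P[~np.isnan(P[:,0])]
A=cl('w1.npz');B=cl('w2.npz')
print('timber',rect(A,(.006,.014),(.36,.52,-.37,0)))
print('goods',rect(A,(.006,.014),(.54,.72,-.37,0)))
print('goodsB',rect(B,(.006,.014),(.54,.72,-.37,-.03)))
print('tank',rect(A,(.045,.09),(.36,.52,-.37,-.12)))
print('log',rect(A,(.035,.06),(.54,.68,-.37,-.15)))
print('fuel',rect(B,(.006,.014),(.54,.75,.03,.4)))
print('spare',rect(B,(.006,.014),(.36,.55,.03,.4)))
print('box',rect(B,(.068,.09),(.54,.75,.05,.28)))
E
```

```text
3.9 [0.5133 0.0716 0.4049] [-2.2187 -2.2225 -0.0026]
timber (np.float64(1.4704398948052226), array([ 0.4417, -0.2003]), array([0.2348, 0.0792]), 7127)
goods (np.float64(1.3439035240356338), array([ 0.6195, -0.2024]), array([0.2331, 0.1015]), 7270)
goodsB (np.float64(1.4704398948052226), array([ 0.59  , -0.2122]), array([0.0675, 0.0188]), 503)
tank (np.float64(1.509709802975095), array([ 0.4394, -0.2147]), array([0.1176, 0.038 ]), 4232)
log (np.float64(1.5053464798451093), array([ 0.6183, -0.2126]), array([0.0742, 0.0442]), 3035)
fuel (np.float64(1.7671458676442586), array([0.5989, 0.1623]), array([0.1826, 0.0717]), 4395)
spare (np.float64(1.758419221384287), array([0.4604, 0.1729]), array([0.1751, 0.0787]), 12089)
box (np.float64(1.4486232791552935), array([0.625 , 0.1722]), array([0.1341, 0.0455]), 8296)
```

View pics/w2.png

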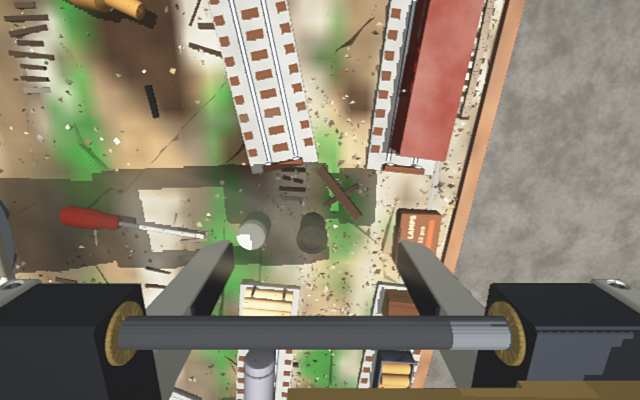

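Call:
step_arm([
  {"grip": 0, "offset": [40, 10, 0], "roll": 0},
  {"grip": 0, "offset": [40, 10, 0], "roll": 0},
  {"grip": 0, "offset": [0, 0, 0], "roll": 0},
])

```text
t: 4.25
tool_pos: [0.5341, 0.1487, 0.4046]
tool_rot: [-2.222, -2.22, -0.001]
ft_force: [-1.4, -0.6, -0.2]
gripper_width: 0.0928
finger_force: 0.0
```

```bash
cat >> h.py <<'E'
from scipy.ndimage import map_coordinates
from scipy.optimize import differential_evolution
def hmap(clouds):
    H={}
    P=np.concatenate(clouds); P=P[(P[:,0]>.2)&(P[:,0]<.85)&(abs(P[:,1])<.5)&(P[:,2]<.12)&(P[:,2]>-.02)]
    i=((P[:,0]-.2)*500).astype(int); j=((P[:,1]+.5)*500).astype(int)   # 2 mm grid
    H=np.full((326,501),np.nan); k=i*501+j; o=np.argsort(k); ks,st=np.unique(k[o],return_index=True)
    for kk,g in zip(ks,np.split(P[o,2],st[1:])): H.flat[kk]=np.median(g)
    return H
def fit(H,zlo,L,Wd,c0,a0,dr=.03,da=.12,ring=.008,zhi=.13):
    S=np.where(np.isnan(H),0,np.where((H>zlo)&(H<zhi),1.,-1.))
    u,v=np.meshgrid(np.arange(-L/2-ring,L/2+ring+1e-9,.002),np.arange(-Wd/2-ring,Wd/2+ring+1e-9,.002))
    w=np.where((abs(u)<L/2)&(abs(v)<Wd/2),1.,-1.); w[w>0]/=(w>0).sum()/(w<0).sum()*1.0
    w=np.where((abs(u)<L/2)&(abs(v)<Wd/2),1.,-1.)
    def f(p):
        c,s=np.cos(p[2]),np.sin(p[2])
        x=p[0]+u*c-v*s; y=p[1]+u*s+v*c
        return -(w*map_coordinates(S,[(x-.201)*500,(y+.499)*500],order=1,cval=0)).sum()/w.size
    r=differential_evolution(f,[(c0[0]-dr,c0[0]+dr),(c0[1]-dr,c0[1]+dr),(a0-da,a0+da)],seed=0,tol=1e-6,maxiter=150,popsize=12)
    return r.x,-r.fun
E
python3 - <<'E'
from h import *
np.set_printoptions(precision=4,suppress=True)
o=robot.get_obs(); print(o['t'],o['tool_pos'],o['tool_rot'])
s=snapshot('wrist'); save(s,'w3.png'); np.savez('w3.npz',**s)
def cl(f):
    P=world(dict(np.load(f))).reshape(-1,3); return P[~np.isnan(P[:,0])]
for names in (['w1','w2','w3'],):
    H=hmap([cl(n+'.npz') for n in names]); np.save('H.npy',H)
    for n,c,a in [('timber',(.44,-.2),1.48),('goods',(.615,-.2),1.45),('fuel',(.62,.2),1.45),('spare',(.46,.2),1.75)]:
        x,f=fit(H,.005,.245,.080,c,a); 
        b=x[:2]-0.0205*np.array([np.cos(x[2]),np.sin(x[2])])
        print(n,x,f,'berth',b)
print('tank',fit(H,.045,.120,.038,(.44,-.215),1.5))
print('log',fit(H,.030,.098,.044,(.617,-.22),1.48,zhi=.07))
print('box',fit(H,.064,.145,.045,(.625,.17),1.45))
E
```

```text
4.25 [0.5341 0.1487 0.4046] [-2.2221 -2.2198 -0.0014]
timber [ 0.4401 -0.1987  1.4717] 0.8634329204190434 berth [ 0.4381 -0.2191]
goods [ 0.6223 -0.1991  1.4565] 0.7663226376079016 berth [ 0.6199 -0.2194]
fuel [0.6244 0.1988 1.4719] 0.75487432203996 berth [0.6223 0.1784]
spare [0.4528 0.2025 1.7648] 0.9375098788557318 berth [0.4567 0.1824]
tank (array([ 0.4389, -0.2153,  1.5078]), np.float64(0.7942370094510237))
log (array([ 0.6172, -0.2112,  1.5041]), np.float64(0.609476662115334))
box (array([0.6265, 0.1754, 1.4336]), np.float64(0.7084105257926644))
```

View pics/w3.png

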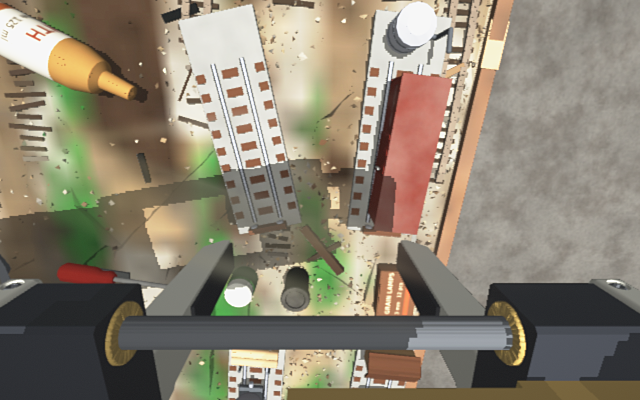

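```bash
python3 - <<'E'
from h import *
np.set_printoptions(precision=0,suppress=True,linewidth=200)
H=np.load('H.npy')*1000
def prof(c,a,ys,vs):
    out=[]
    for u in ys:
        z=[H[int((c[0]+u*np.cos(a)-v*np.sin(a)-.2)*500),int((c[1]+u*np.sin(a)+v*np.cos(a)+.5)*500)] for v in vs]
        out.append(np.nanmedian(z))
    return np.array(out)
ys=np.arange(-.120,-.080,.002); vs=np.arange(-.025,.026,.002)
print(ys*1000)
for n,c,a in [('spare',(.4567,.1824),1.7648),('fuel',(.6223,.1784),1.4719),('timber',(.4381,-.2191),1.4717),('goods',(.6199,-.2194),1.4565)]:
    print(n,prof(c,a,ys,vs))
y2=np.arange(-.08,.08,.004); print(y2*1000)
print('log',prof((.6172,-.2112),1.504,y2,np.arange(-.006,.007,.002)))
E
```

```text
[-120. -118. -116. -114. -112. -110. -108. -106. -104. -102. -100.  -98.  -96.  -94.  -92.  -90.  -88.  -86.  -84.  -82.]
spare [-2. -2. -2. -2. -2. -2. -2. -2. -2. 10. 27. 28. 28. 27. 21. 10. 10. 10. 10. 10.]
fuel [-1. -1. -1. -1. -1. -1. -1. -1. -1.  3. 10. 27. 28. 28. 26. 11. 10. 10. 10. 10.]
timber [-1. -1. -1. -1. -1. -3. -2. nan nan nan 26. 28. 28. 20. 21. 10. 10. 10. 10. 10.]
goods [-4. -4. -4. -4. -3. -3. -2. -1.  9. 10. 10. 10. 10. 10. 10. 10. 10. 10. 10. 10.]
[-80. -76. -72. -68. -64. -60. -56. -52. -48. -44. -40. -36. -32. -28. -24. -20. -16. -12.  -8.  -4.   0.   4.   8.  12.  16.  20.  24.  28.  32.  36.  40.  44.  48.  52.  56.  60.  64.  68.  72.
  76.]
log [10. 10. 10. 11. 10. 21. nan nan 39. 25. 39. 43. 44. 43. 40. 49. 50. 49. 42. 43. 43. 41. 47. 50. 50. 47. 43. 44. 43. 37. 25. 46. 10. 10. 10. 10. 10. 10. 10. 10.]<stdin>:8: RuntimeWarning: All-NaN slice encountered
```

Call:
step_arm([
  {"grip": 0, "offset": [14, 46, 0], "roll": 0},
  {"grip": 0, "offset": [13, 46, 0], "roll": 0},
  {"grip": 0, "offset": [0, 0, 40], "roll": 0.136},
  {"grip": 0, "offset": [0, 0, 20], "roll": 0},
  {"grip": 0, "offset": [0, 0, 0], "roll": 0},
])

```text
t: 4.8
tool_pos: [0.6248, 0.1711, 0.3397]
tool_rot: [-2.368, -2.059, 0.012]
ft_force: [-0.0, -0.2, -0.5]
gripper_width: 0.0927
finger_force: 0.0
```

Call:
step_arm([
  {"grip": 0, "offset": [4, 1, 40], "roll": 0},
  {"grip": 0, "offset": [0, 0, 40], "roll": 0},
  {"grip": 0, "offset": [0, 0, 30], "roll": 0},
  {"grip": 0, "offset": [0, 0, 13], "roll": 0},
  {"grip": 0, "offset": [0, 0, 0], "roll": 0},
  {"grip": 1, "offset": [0, 0, 0], "roll": 0},
  {"grip": 1, "offset": [0, 0, 0], "roll": 0},
  {"grip": 1, "offset": [0, 0, 0], "roll": 0},
  {"grip": 1, "offset": [0, 0, 0], "roll": 0},
  {"grip": 1, "offset": [0, 0, 0], "roll": 0},
], squeeze=15)

```text
t: 5.8
tool_pos: [0.6272, 0.1777, 0.2224]
tool_rot: [2.367, 2.065, 0.001]
ft_force: [0.4, -0.3, -0.2]
gripper_width: 0.0576
finger_force: 0.0
```

Call:
step_arm([
  {"grip": 1, "offset": [0, 0, 4], "roll": 0},
  {"grip": 1, "offset": [0, 0, 0], "roll": 0},
  {"grip": 1, "offset": [0, 0, 0], "roll": 0},
  {"grip": 1, "offset": [0, 0, 0], "roll": 0},
  {"grip": 1, "offset": [0, 0, 0], "roll": 0},
])

```text
t: 6.3
tool_pos: [0.6269, 0.1775, 0.2174]
tool_rot: [-2.367, -2.065, 0.001]
ft_force: [0.1, -0.6, -0.5]
gripper_width: 0.0464
finger_force: 15.0
```

Call:
step_arm([
  {"grip": 1, "offset": [0, 0, -25], "roll": 0},
  {"grip": 1, "offset": [0, 0, -40], "roll": 0},
  {"grip": 1, "offset": [0, 0, -40], "roll": 0},
  {"grip": 1, "offset": [-4, -42, 0], "roll": 0},
  {"grip": 1, "offset": [-4, -42, 0], "roll": 0},
  {"grip": 1, "offset": [-5, -42, 0], "roll": 0},
  {"grip": 1, "offset": [-5, -43, 0], "roll": 0},
  {"grip": 1, "offset": [0, 0, 0], "roll": -0.11},
  {"grip": 1, "offset": [0, 0, 0], "roll": -0.11},
  {"grip": 1, "offset": [0, 0, 0], "roll": -0.11},
])

```text
t: 7.3
tool_pos: [0.4567, 0.1826, 0.3229]
tool_rot: [1.99, 2.431, 0.001]
ft_force: [0.2, -0.7, -1.5]
gripper_width: 0.0465
finger_force: 15.0
```

Call:
step_arm([
  {"grip": 1, "offset": [0, 0, 35], "roll": 0},
  {"grip": 1, "offset": [0, 0, 35], "roll": 0},
  {"grip": 1, "offset": [0, 0, 20], "roll": 0},
  {"grip": 1, "offset": [0, 0, 0], "roll": 0},
  {"grip": 1, "offset": [0, 0, 0], "roll": 0},
])

```text
t: 7.8
tool_pos: [0.4572, 0.1826, 0.233]
tool_rot: [-1.996, -2.426, 0.001]
ft_force: [0.6, -0.3, -0.6]
gripper_width: 0.0461
finger_force: 15.0
```

Call:
step_arm([
  {"grip": 1, "offset": [0, 0, 10], "roll": 0},
  {"grip": 1, "offset": [0, 0, 5], "roll": 0},
  {"grip": 1, "offset": [0, 0, 0], "roll": 0},
  {"grip": 0.4, "offset": [0, 0, 0], "roll": 0},
  {"grip": 0, "offset": [0, 0, 0], "roll": 0},
  {"grip": 0, "offset": [0, 0, 0], "roll": 0},
  {"grip": 0, "offset": [0, 0, 0], "roll": 0},
  {"grip": 0, "offset": [0, 0, 0], "roll": 0},
])

```text
t: 8.6
tool_pos: [0.4572, 0.1827, 0.2179]
tool_rot: [1.996, 2.426, 0.0]
ft_force: [-0.5, -0.4, 1.4]
gripper_width: 0.0819
finger_force: 0.0
```

Call:
step_arm([
  {"grip": 0, "offset": [0, 0, -40], "roll": 0},
  {"grip": 0, "offset": [0, 0, -45], "roll": 0},
  {"grip": 0, "offset": [0, 0, -45], "roll": 0.13},
  {"grip": 0, "offset": [0, 0, 0], "roll": 0.127},
  {"grip": 0, "offset": [-48, 1, 0], "roll": 0},
  {"grip": 0, "offset": [-48, 1, 0], "roll": 0},
  {"grip": 0, "offset": [-48, 1, 0], "roll": 0},
  {"grip": 0, "offset": [-48, 1, 0], "roll": 0},
])

```text
t: 9.4
tool_pos: [0.4486, -0.0107, 0.348]
tool_rot: [2.289, 2.151, 0.001]
ft_force: [0.8, -1.0, -0.5]
gripper_width: 0.0929
finger_force: 0.0
```

```bash
python3 - <<'E'
from h import *
np.set_printoptions(precision=4,suppress=True,linewidth=200)
C=[]
for c in ['top','side']:
    s=snapshot(c); np.savez(c+'1.npz',**s); C.append(world(s))
    for n in ['goods_siding','box_car','tank_wagon','log_wagon','fuel_siding','timber_siding','spare_siding']:
        for r in nets.mark_of(n,c)[:2]:
            u,v=np.round(r['uv']).astype(int); K=s['K'];E=s['extrinsics']
            # intersect ray with z plane
            z0=0. if 'siding' in n else .01
            d=E[:3,:3].T@np.linalg.inv(K)@[r['uv'][0],r['uv'][1],1]; o=-E[:3,:3].T@E[:3,3]
            print(c,n,round(r['score'],2),(o+d*(z0-o[2])/d[2])[:2])
P=[]
for w in C:
    p=w.reshape(-1,3); P.append(p[~np.isnan(p[:,0])])
H=hmap(P)*1000
ys=np.arange(-.130,-.070,.003); vs=np.arange(-.025,.026,.002)
print((ys*1000).round())
for n,c,a in [('goods',(.6199,-.2194),1.4565),('timber',(.4381,-.2191),1.4717)]:
    print(n,[float(np.round(np.nanmedian([H[int((c[0]+u*np.cos(a)-v*np.sin(a)-.2)*500),int((c[1]+u*np.sin(a)+v*np.cos(a)+.5)*500)] for v in vs]))) for u in ys])
x,f=fit(H/1000,.005,.245,.080,(.62,-.2),1.46); print(x,f,x[:2]-0.0205*np.array([np.cos(x[2]),np.sin(x[2])]))
x,f=fit(H/1000,.005,.245,.080,(.62,.2),1.46); print(x,f,x[:2]-0.0205*np.array([np.cos(x[2]),np.sin(x[2])]))
cv2.imwrite('pics/topcrop.png',cv2.resize(np.load('top1.npz')['image'][120:240,200:440,::-1],None,fx=3,fy=3,interpolation=cv2.INTER_CUBIC))
print(robot.get_obs()['tool_pos'])
E
```

```text
top goods_siding 0.63 [ 0.6233 -0.2116]
top box_car 0.73 [0.238 0.469]
top box_car 0.59 [0.4542 0.1784]
top tank_wagon 0.89 [ 0.202  -0.3765]
top tank_wagon 0.74 [ 0.4463 -0.2095]
top log_wagon 0.93 [ 0.6094 -0.23  ]
top fuel_siding 0.61 [0.6228 0.1811]
top timber_siding 0.77 [ 0.4431 -0.2084]
top spare_siding 0.93 [0.4677 0.194 ]
side goods_siding 0.62 [ 0.6192 -0.2184]
side goods_siding 0.37 [0.4693 0.1866]
side box_car 0.97 [0.4595 0.1829]
side box_car 0.74 [0.2443 0.445 ]
side tank_wagon 0.84 [ 0.4421 -0.2234]
side tank_wagon 0.68 [ 0.2056 -0.3953]
side log_wagon 0.88 [ 0.6247 -0.2267]
side fuel_siding 0.84 [0.6349 0.1897]
side timber_siding 0.95 [ 0.4483 -0.2138]
side spare_siding 0.63 [0.4673 0.1757]
side spare_siding 0.37 [0.4391 0.0151]
[-130. -127. -124. -121. -118. -115. -112. -109. -106. -103. -100.  -97.  -94.  -91.  -88.  -85.  -82.  -79.  -76.  -73.]
goods [2.0, -1.0, 4.0, 4.0, -1.0, 0.0, 0.0, 5.0, -2.0, 3.0, 8.0, 25.0, 23.0, 18.0, 10.0, 7.0, 10.0, 10.0, 6.0, 9.0]
timber [-1.0, -1.0, -1.0, -1.0, -1.0, -1.0, -1.0, -2.0, -1.0, 6.0, 20.0, 21.0, 26.0, 22.0, 10.0, 11.0, 10.0, 7.0, 10.0, 10.0]
[ 0.622  -0.2004  1.4488] 0.35643754069579514 [ 0.6195 -0.2208]
[0.6256 0.1963 1.4698] 0.2559335528057911 [0.6235 0.1759]
[ 0.4491 -0.0089  0.3477]
```

View pics/topcrop.png

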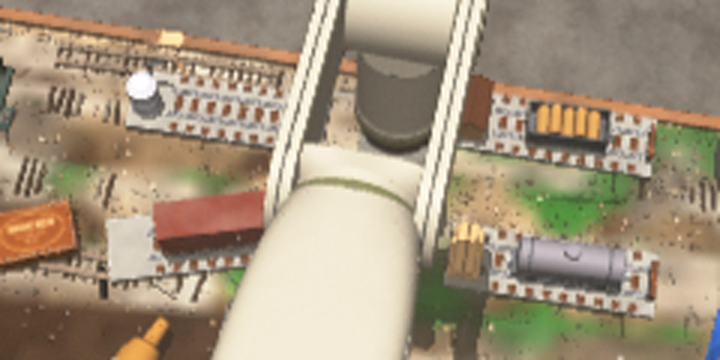

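Call:
step_arm([
  {"grip": 0, "offset": [-41, 1, 0], "roll": 0},
  {"grip": 0, "offset": [-41, 1, 0], "roll": 0},
  {"grip": 0, "offset": [-41, 0, 0], "roll": 0},
  {"grip": 0, "offset": [-41, 0, 0], "roll": 0},
  {"grip": 0, "offset": [-42, 1, 0], "roll": 0},
  {"grip": 0, "offset": [0, 0, 30], "roll": 0},
  {"grip": 0, "offset": [0, 0, 0], "roll": 0},
  {"grip": 0, "offset": [0, 0, 0], "roll": 0},
])

```text
t: 11.0
tool_pos: [0.4387, -0.2145, 0.3172]
tool_rot: [-2.288, -2.149, 0.001]
ft_force: [1.4, -0.6, 0.4]
gripper_width: 0.0927
finger_force: 0.0
```

Call:
step_arm([
  {"grip": 0, "offset": [0, 0, 40], "roll": 0},
  {"grip": 0, "offset": [0, 0, 40], "roll": 0},
  {"grip": 0, "offset": [0, 0, 22], "roll": 0},
  {"grip": 0.2, "offset": [0, 0, 0], "roll": 0},
  {"grip": 1, "offset": [0, 0, 0], "roll": 0},
  {"grip": 1, "offset": [0, 0, 0], "roll": 0},
  {"grip": 1, "offset": [0, 0, 0], "roll": 0},
  {"grip": 1, "offset": [0, 0, 0], "roll": 0},
  {"grip": 1, "offset": [0, 0, 0], "roll": 0},
  {"grip": 1, "offset": [0, 0, 0], "roll": 0},
])

```text
t: 12.0
tool_pos: [0.4392, -0.2151, 0.2161]
tool_rot: [2.29, 2.15, 0.0]
ft_force: [0.4, -0.1, -0.2]
gripper_width: 0.0416
finger_force: 0.1
```

Call:
step_arm([
  {"grip": 1, "offset": [0, 0, 0], "roll": 0},
  {"grip": 1, "offset": [0, 0, 0], "roll": 0},
  {"grip": 1, "offset": [0, 0, 0], "roll": 0},
  {"grip": 1, "offset": [0, 0, 0], "roll": 0},
])

```text
t: 12.4
tool_pos: [0.4392, -0.2151, 0.2159]
tool_rot: [2.29, 2.15, 0.0]
ft_force: [-1.2, 1.3, 3.4]
gripper_width: 0.0396
finger_force: 15.0
```

Call:
step_arm([
  {"grip": 1, "offset": [0, 0, -30], "roll": 0},
  {"grip": 1, "offset": [0, 0, -45], "roll": 0},
  {"grip": 1, "offset": [0, 0, -50], "roll": 0},
  {"grip": 1, "offset": [40, 16, 0], "roll": 0},
  {"grip": 1, "offset": [40, 16, 0], "roll": 0},
  {"grip": 1, "offset": [40, 16, 0], "roll": 0},
  {"grip": 1, "offset": [40, 16, 0], "roll": 0},
  {"grip": 1, "offset": [40, 16, 0], "roll": 0},
  {"grip": 1, "offset": [40, 16, 0], "roll": 0},
  {"grip": 1, "offset": [40, 16, 0], "roll": 0},
])

```text
t: 13.4
tool_pos: [0.5688, 0.0592, 0.34]
tool_rot: [-2.29, -2.15, 0.001]
ft_force: [0.3, -1.0, -0.7]
gripper_width: 0.0396
finger_force: 15.0
```

Call:
step_arm([
  {"grip": 1, "offset": [40, 16, 0], "roll": 0},
  {"grip": 1, "offset": [40, 15, 0], "roll": 0},
  {"grip": 1, "offset": [45, 15, 0], "roll": 0},
  {"grip": 1, "offset": [0, 0, 0], "roll": 0.036},
  {"grip": 1, "offset": [0, 0, 0], "roll": 0},
  {"grip": 1, "offset": [0, 0, 0], "roll": 0},
])

```text
t: 14.0
tool_pos: [0.622, 0.1789, 0.3399]
tool_rot: [-2.327, -2.11, 0.002]
ft_force: [0.0, -1.1, -1.2]
gripper_width: 0.0397
finger_force: 15.0
```

Call:
step_arm([
  {"grip": 1, "offset": [0, 0, 40], "roll": 0},
  {"grip": 1, "offset": [0, 0, 40], "roll": 0},
  {"grip": 1, "offset": [0, 0, 25], "roll": 0},
  {"grip": 1, "offset": [0, 0, 10], "roll": 0},
  {"grip": 1, "offset": [0, 0, 4], "roll": 0},
  {"grip": 1, "offset": [0, 0, 4], "roll": 0},
  {"grip": 1, "offset": [0, 0, 0], "roll": 0},
  {"grip": 1, "offset": [0, 0, 0], "roll": 0},
])

```text
t: 14.8
tool_pos: [0.623, 0.1793, 0.2194]
tool_rot: [2.328, 2.108, 0.003]
ft_force: [-0.3, -0.7, -1.2]
gripper_width: 0.0395
finger_force: 15.0
```

Call:
step_arm([
  {"grip": 1, "offset": [0, 0, 3], "roll": 0},
  {"grip": 1, "offset": [0, 0, 0], "roll": 0},
  {"grip": 0.5, "offset": [0, 0, 0], "roll": 0},
  {"grip": 0, "offset": [0, 0, 0], "roll": 0},
  {"grip": 0, "offset": [0, 0, 0], "roll": 0},
  {"grip": 0, "offset": [0, 0, 0], "roll": 0},
  {"grip": 0, "offset": [0, 0, 0], "roll": 0},
  {"grip": 0, "offset": [0, 0, 0], "roll": 0},
  {"grip": 0, "offset": [0, 0, -30], "roll": 0},
  {"grip": 0, "offset": [0, 0, -45], "roll": 0},
])

```text
t: 15.8
tool_pos: [0.6206, 0.1789, 0.2864]
tool_rot: [-2.326, -2.106, 0.011]
ft_force: [0.6, -0.4, 0.1]
gripper_width: 0.0922
finger_force: 0.0
```

Call:
step_arm([
  {"grip": 0, "offset": [0, 0, -50], "roll": 0},
  {"grip": 0, "offset": [0, 0, -50], "roll": 0},
  {"grip": 0, "offset": [-45, 5, 0], "roll": 0},
  {"grip": 0, "offset": [0, 0, 0], "roll": 0},
])

```text
t: 16.2
tool_pos: [0.6236, 0.1305, 0.3929]
tool_rot: [2.328, 2.103, 0.004]
ft_force: [-0.0, -0.5, -0.4]
gripper_width: 0.0927
finger_force: 0.0
```

```bash
python3 - <<'E'
from h import *
np.set_printoptions(precision=4,suppress=True)
o=robot.get_obs(); print(o['t'],o['tool_pos'],o['tool_rot'])
s=snapshot('wrist'); save(s,'w4.png'); np.savez('w4.npz',**s)
P=world(s).reshape(-1,3);P=P[~np.isnan(P[:,0])]; H=hmap([P])
print('tank',fit(H,.045,.120,.038,(.622,.179),1.47))
x,f=fit(H,.005,.245,.080,(.62,.2),1.46); print('fuel',x,f,x[:2]-0.0205*np.array([np.cos(x[2]),np.sin(x[2])]))
print('box',fit(H,.064,.145,.045,(.457,.18),1.765))
E
```

```text
16.2 [0.6236 0.1305 0.3929] [2.328  2.1028 0.0045]
tank (array([0.6249, 0.1804, 1.4706]), np.float64(0.7910637614445244))
fuel [0.6239 0.1914 1.4706] 0.770252809686311 [0.6218 0.171 ]
box (array([0.4529, 0.1885, 1.7723]), np.float64(0.6747079302984772))
```

View pics/w4.png

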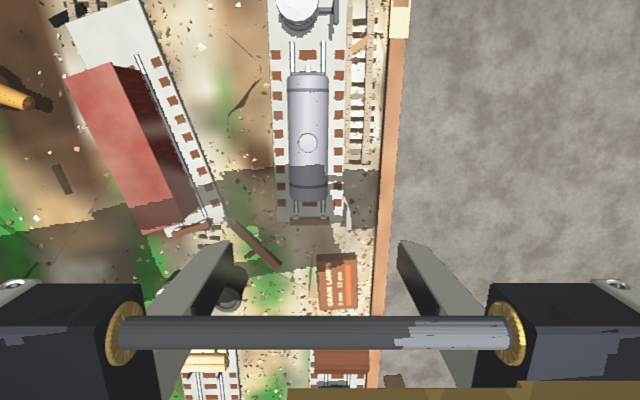

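```bash
python3 - <<'E'
from h import *
np.set_printoptions(precision=1,suppress=True,linewidth=180)
P=world(dict(np.load('w4.npz'))).reshape(-1,3);P=P[~np.isnan(P[:,0])]
def loc(P,c,a):
    d=P[:,:2]-c; return np.c_[d@[np.cos(a),np.sin(a)],d@[np.sin(a),-np.cos(a)],P[:,2]]*1000
L=loc(P,(.6225,.1795),1.4715)
m=(abs(L[:,1])<30)&(L[:,2]>24)&(L[:,2]<31)&(L[:,0]<-80)&(L[:,0]>-120); print('buffer y pct',np.percentile(L[m,0],[2,20,50,80,98]))
m=(abs(L[:,1])<25)&(L[:,2]>48)&(abs(L[:,0])<75); print('barrel y',np.percentile(L[m,0],[.5,99.5]),'x',np.percentile(L[m,1],[1,99]),'tilt', np.polyfit(L[m&(abs(L[:,1])<4)&(L[:,2]<60),0],L[m&(abs(L[:,1])<4)&(L[:,2]<60),2],1))
m=(L[:,2]>6)&(L[:,2]<13)&(abs(L[:,1])<55)&(abs(L[:,0])<50); print('board x',np.percentile(L[m,1],[1,99]))
E
```

```text
buffer y pct [-99.2 -97.  -94.5 -92.5 -90.4]Traceback (most recent call last):
  File "<stdin>", line 8, in <module>
    raise TypeError("expected non-empty vector for x")
TypeError: expected non-empty vector for x
```

Call:
step_arm([
  {"grip": 0, "offset": [-44, 4, 0], "roll": 0},
  {"grip": 0, "offset": [-44, 4, 0], "roll": 0},
  {"grip": 0, "offset": [-44, 4, 0], "roll": 0},
  {"grip": 0, "offset": [-44, 4, 0], "roll": 0},
  {"grip": 0, "offset": [-44, 4, 0], "roll": 0},
  {"grip": 0, "offset": [-44, 4, 0], "roll": 0},
  {"grip": 0, "offset": [-44, 3, 0], "roll": 0},
  {"grip": 0, "offset": [-44, 3, 0], "roll": 0},
  {"grip": 0, "offset": [-44, 3, 0], "roll": -0.035},
  {"grip": 0, "offset": [0, 0, 0], "roll": 0},
])

```text
t: 17.25
tool_pos: [0.6154, -0.268, 0.388]
tool_rot: [-2.295, -2.144, 0.003]
ft_force: [-0.4, -0.8, -0.7]
gripper_width: 0.0928
finger_force: 0.0
```

```bash
python3 - <<'E'
from h import *
np.set_printoptions(precision=1,suppress=True,linewidth=180)
o=robot.get_obs(); print(o['t'],o['tool_pos']*1000,o['tool_rot']*1000)
s=snapshot('wrist'); save(s,'w5.png'); np.savez('w5.npz',**s)
P=world(s).reshape(-1,3);P=P[~np.isnan(P[:,0])];H=hmap([P])
x,f=fit(H,.029,.098,.044,(.617,-.215),1.50,zhi=.07); print('log',x*1000,f)
def loc(P,c,a):
    d=P[:,:2]-c; return np.c_[d@[np.cos(a),np.sin(a)],d@[np.sin(a),-np.cos(a)],P[:,2]]*1000
L=loc(P,x[:2],x[2])
for lo,hi in [(14,24),(29,36),(36,60)]:
    m=(abs(L[:,1])<25)&(L[:,2]>lo)&(L[:,2]<hi)&(abs(L[:,0])<75); print(lo,'y',np.percentile(L[m,0],[.5,5,50,95,99.5]),'x',np.percentile(L[m,1],[1,99]))
for n,c,a in [('goods',(.62,-.218),1.455),('timber',(.4383,-.2175),1.472)]:
    L=loc(P,c,a)
    m=(abs(L[:,1])<30)&(L[:,2]>24)&(L[:,2]<31)&(L[:,0]<-80)&(L[:,0]>-120); print(n,'buffer y',np.percentile(L[m,0],[2,50,98]))
    x,f=fit(H,.005,.245,.080,np.array(c)+[0.002,.02],a); print(x*1000,f,1000*(x[:2]-0.0205*np.array([np.cos(x[2]),np.sin(x[2])])))
E
```

```text
17.25 [ 615.4 -268.   388. ] [-2294.8 -2143.9     3.2]
log [ 617.1 -222.7 1506.3] 0.7128268479180827
14 y [-50.2 -49.7 -31.7  55.2  56.2] x [-18.3  18.7]
29 y [-36.8 -36.7 -16.9  35.3  55.8] x [-18.8  21.1]
36 y [-38.6 -36.2  12.3  54.8  58.4] x [-20.7  23. ]
goods buffer y [-100.4  -96.   -92. ]
[ 621.4 -207.8 1454.1] 0.802820285710634 [ 619.  -228.2]
timber buffer y [-99.9 -95.8 -91.4]
[ 440.3 -200.9 1467.8] 0.8446273865381292 [ 438.2 -221.3]
```

View pics/w5.png

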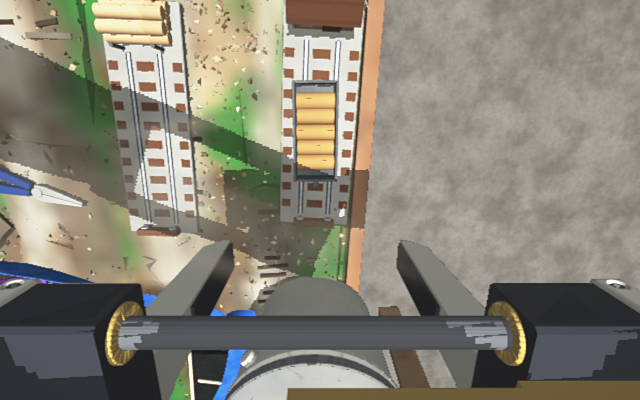

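```bash
python3 - <<'E'
from h import *
for f in ['w1','w5','side1','top1']:
    P=world(dict(np.load(f+'.npz'))).reshape(-1,3)
    m=(P[:,0]>.5)&(P[:,0]<.8)&(P[:,1]<-.29)&(P[:,1]>-.6)&(P[:,2]>.04)&(P[:,2]<.21)
    q=P[m]
    if len(q): print(f,len(q),np.percentile(q,[1,50,99],axis=0).round(3).tolist(), 'ymax for z>.1',np.percentile(q[q[:,2]>.1][:,1],99) if (q[:,2]>.1).any() else None)
E
```

```text
w1 3884 [[0.522, -0.457, 0.051], [0.567, -0.395, 0.118], [0.615, -0.382, 0.155]] ymax for z>.1 -0.3819872803903319
w5 8310 [[0.534, -0.43, 0.042], [0.6, -0.397, 0.154], [0.671, -0.382, 0.163]] ymax for z>.1 -0.38201791528173773
side1 9387 [[0.516, -0.557, 0.044], [0.584, -0.502, 0.159], [0.679, -0.394, 0.164]] ymax for z>.1 -0.393073665499234
top1 2587 [[0.516, -0.548, 0.045], [0.581, -0.458, 0.157], [0.68, -0.385, 0.166]] ymax for z>.1 -0.3844700653307504
```

Call:
step_arm([
  {"grip": 0, "offset": [28, -1, 0], "roll": 0},
  {"grip": 0, "offset": [27, -1, 20], "roll": 0},
  {"grip": 0, "offset": [0, 0, 40], "roll": 0},
  {"grip": 0, "offset": [0, 0, 40], "roll": 0},
  {"grip": 0, "offset": [0, 0, 0], "roll": 0},
  {"grip": 0, "offset": [0, 0, 0], "roll": 0},
])

```text
t: 17.9
tool_pos: [0.6179, -0.2069, 0.2891]
tool_rot: [-2.288, -2.148, 0.001]
ft_force: [-0.0, -0.1, 1.0]
gripper_width: 0.0931
finger_force: 0.0
```

Call:
step_arm([
  {"grip": 0, "offset": [-6, 0, 20], "roll": 0},
  {"grip": 0, "offset": [0, 0, 35], "roll": 0},
  {"grip": 0, "offset": [0, 0, 20], "roll": 0},
  {"grip": 0, "offset": [0, 0, 9], "roll": 0},
  {"grip": 1, "offset": [0, 0, 0], "roll": 0},
  {"grip": 1, "offset": [0, 0, 0], "roll": 0},
  {"grip": 1, "offset": [0, 0, 0], "roll": 0},
  {"grip": 1, "offset": [0, 0, 0], "roll": 0},
  {"grip": 1, "offset": [0, 0, 0], "roll": 0},
  {"grip": 1, "offset": [0, 0, 0], "roll": 0},
])

```text
t: 18.9
tool_pos: [0.6177, -0.2143, 0.2062]
tool_rot: [2.291, 2.149, 0.0]
ft_force: [0.5, 0.0, -0.5]
gripper_width: 0.0498
finger_force: 0.0
```

Call:
step_arm([
  {"grip": 1, "offset": [0, 0, 0], "roll": 0},
  {"grip": 1, "offset": [0, 0, 0], "roll": 0},
  {"grip": 1, "offset": [0, 0, 0], "roll": 0},
  {"grip": 1, "offset": [0, 0, 0], "roll": 0},
])

```text
t: 19.3
tool_pos: [0.6177, -0.2144, 0.2059]
tool_rot: [2.291, 2.149, 0.0]
ft_force: [-0.0, 0.4, 3.4]
gripper_width: 0.0441
finger_force: 15.0
```

Call:
step_arm([
  {"grip": 1, "offset": [0, 0, -25], "roll": 0},
  {"grip": 1, "offset": [0, 0, -40], "roll": 0},
  {"grip": 1, "offset": [0, 0, -25], "roll": 0},
  {"grip": 1, "offset": [-2, -45, 0], "roll": 0},
  {"grip": 1, "offset": [-2, -45, 0], "roll": 0},
  {"grip": 1, "offset": [-2, -45, 0], "roll": 0},
  {"grip": 1, "offset": [-2, -44, 0], "roll": 0},
  {"grip": 1, "offset": [0, 0, 0], "roll": 0.037},
  {"grip": 1, "offset": [0, 0, 0], "roll": 0},
  {"grip": 1, "offset": [0, 0, 0], "roll": 0},
])

```text
t: 20.3
tool_pos: [0.439, -0.2111, 0.2962]
tool_rot: [2.329, 2.107, 0.001]
ft_force: [0.7, -0.5, -0.2]
gripper_width: 0.0442
finger_force: 15.0
```

Now 90 mm down to 0.206, then release.

Call:
step_arm([
  {"grip": 1, "offset": [0, 0, 35], "roll": 0},
  {"grip": 1, "offset": [0, 0, 30], "roll": 0},
  {"grip": 1, "offset": [0, 0, 15], "roll": 0},
  {"grip": 1, "offset": [0, 0, 6], "roll": 0},
  {"grip": 1, "offset": [0, 0, 2], "roll": 0},
  {"grip": 1, "offset": [0, 0, 0], "roll": 0},
  {"grip": 1, "offset": [0, 0, 0], "roll": 0},
])

```text
t: 21.0
tool_pos: [0.4393, -0.2112, 0.2089]
tool_rot: [2.329, 2.106, 0.001]
ft_force: [-0.2, 1.3, 0.2]
gripper_width: 0.0445
finger_force: 15.0
```

Call:
step_arm([
  {"grip": 1, "offset": [0, 0, 2], "roll": 0},
  {"grip": 1, "offset": [0, 0, 1], "roll": 0},
  {"grip": 0.5, "offset": [0, 0, 0], "roll": 0},
  {"grip": 0, "offset": [0, 0, 0], "roll": 0},
  {"grip": 0, "offset": [0, 0, 0], "roll": 0},
  {"grip": 0, "offset": [0, 0, 0], "roll": 0},
  {"grip": 0, "offset": [0, 0, 0], "roll": 0},
  {"grip": 0, "offset": [0, 0, 0], "roll": 0},
  {"grip": 0, "offset": [0, 0, -30], "roll": 0},
  {"grip": 0, "offset": [0, 0, -45], "roll": 0},
])

```text
t: 22.0
tool_pos: [0.437, -0.21, 0.2774]
tool_rot: [-2.326, -2.102, 0.003]
ft_force: [0.7, -0.7, 0.3]
gripper_width: 0.0926
finger_force: 0.0
```

Call:
step_arm([
  {"grip": 0, "offset": [0, 0, -50], "roll": 0},
  {"grip": 0, "offset": [-25, 0, -50], "roll": 0},
  {"grip": 0, "offset": [-25, 0, 0], "roll": 0},
  {"grip": 0, "offset": [0, 0, 0], "roll": 0},
  {"grip": 0, "offset": [0, 0, 0], "roll": 0},
])

```text
t: 22.5
tool_pos: [0.4335, -0.258, 0.3738]
tool_rot: [-2.331, -2.104, -0.0]
ft_force: [-0.5, -0.2, 1.3]
gripper_width: 0.093
finger_force: 0.0
```

```bash
cat >> h.py <<'E'
def loc(P,c,a):
    d=P[:,:2]-c; return np.c_[d@[np.cos(a),np.sin(a)],d@[np.sin(a),-np.cos(a)],P[:,2]]*1000
E
python3 - <<'E'
from h import *
np.set_printoptions(precision=1,suppress=True,linewidth=180)
o=robot.get_obs(); print(o['t'],o['tool_pos']*1000,o['tool_rot']*1000)
s=snapshot('wrist'); save(s,'w6.png'); np.savez('w6.npz',**s)
P=world(s).reshape(-1,3);P=P[~np.isnan(P[:,0])];H=hmap([P])
for n,c,a in [('timber',(.4383,-.2165),1.470),('goods',(.62,-.218),1.455)]:
    L=loc(P,c,a)
    m=(abs(L[:,1])<30)&(L[:,2]>24)&(L[:,2]<31)&(L[:,0]<-80)&(L[:,0]>-120); print(n,'buffer y',np.percentile(L[m,0],[2,50,98]))
    m=(abs(L[:,1])<60)&(L[:,2]>6)&(L[:,2]<13)&(L[:,0]<-50)&(L[:,0]>-90); print('board x',np.percentile(L[m,1],[1,99]))
    m=(abs(L[:,1])<60)&(L[:,2]>6)&(L[:,2]<13)&(L[:,0]<92)&(L[:,0]>60); print('board x far',np.percentile(L[m,1],[1,99]))
    for lo,hi in [(14,24),(29,36),(36,60)]:
        m=(abs(L[:,1])<30)&(L[:,2]>lo)&(L[:,2]<hi)&(abs(L[:,0])<75)
        if m.sum()>20: print(lo,'y',np.percentile(L[m,0],[.5,5,50,95,99.5]),'x',np.percentile(L[m,1],[1,99]))
E
```

```text
22.5 [ 433.5 -258.   373.8] [-2331.1 -2104.2    -0.1]
timber buffer y [-101.1  -97.   -92.6]
board x [-37.5  40.7]
board x far [-37.2  40.7]
14 y [-53.7 -52.7 -36.5  51.5  52.2] x [-19.1  20.4]
29 y [-40.3 -39.7  -3.6  52.8  52.9] x [-19.2  20.4]
36 y [-41.2 -39.2   9.1  45.5  54.8] x [-21.2  22.5]
goods buffer y [-100.9  -96.6  -92.5]
board x [-56.6  39.2]
board x far [-39.   39.6]
```

View pics/w6.png

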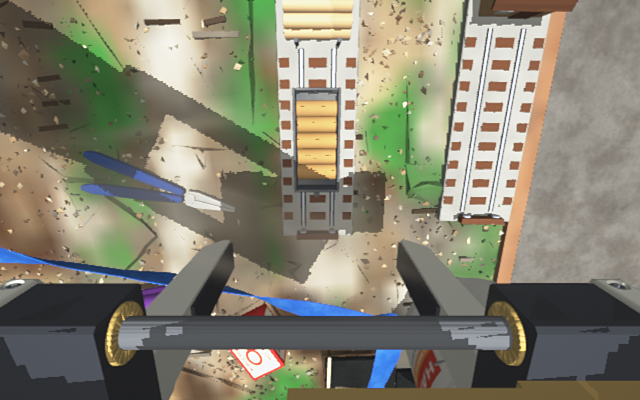

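Call:
step_arm([
  {"grip": 0, "offset": [45, -1, 0], "roll": 0},
  {"grip": 0, "offset": [45, -1, 0], "roll": 0},
  {"grip": 0, "offset": [45, -1, 0], "roll": 0},
  {"grip": 0, "offset": [45, -1, 0], "roll": 0},
  {"grip": 0, "offset": [45, -1, 0], "roll": 0},
  {"grip": 0, "offset": [45, -1, 0], "roll": 0},
  {"grip": 0, "offset": [45, -1, 0], "roll": 0},
  {"grip": 0, "offset": [45, 0, 0], "roll": -0.1},
  {"grip": 0, "offset": [0, 0, 0], "roll": -0.1},
  {"grip": 0, "offset": [0, 0, 0], "roll": -0.097},
])

```text
t: 23.55
tool_pos: [0.462, 0.1034, 0.3729]
tool_rot: [-1.981, -2.435, 0.003]
ft_force: [0.1, -0.1, -1.1]
gripper_width: 0.093
finger_force: 0.0
```

Call:
step_arm([
  {"grip": 0, "offset": [25, 0, 0], "roll": 0},
  {"grip": 0, "offset": [0, 0, 0], "roll": 0},
  {"grip": 0, "offset": [0, 0, 0], "roll": 0},
])

```text
t: 23.85
tool_pos: [0.4575, 0.126, 0.3734]
tool_rot: [-1.99, -2.429, 0.002]
ft_force: [0.3, 0.2, 0.1]
gripper_width: 0.0928
finger_force: 0.0
```

```bash
python3 - <<'E'
from h import *
np.set_printoptions(precision=1,suppress=True,linewidth=180)
o=robot.get_obs(); print(o['t'],o['tool_pos']*1000,o['tool_rot']*1000, 2*np.arctan2(abs(o['tool_rot'][1]),abs(o['tool_rot'][0])))
s=snapshot('wrist'); np.savez('w7.npz',**s)
P=world(s).reshape(-1,3);P=P[~np.isnan(P[:,0])];H=hmap([P])
x,f=fit(H,.064,.145,.045,(.457,.18),1.765);print('box',x*1000,f)
L=loc(P,(.4572,.1807),1.765)
m=(abs(L[:,1])<30)&(L[:,2]>72)&(L[:,2]<90)&(abs(L[:,0])<90);print('y',np.percentile(L[m,0],[.5,5,95,99.5]),'x',np.percentile(L[m,1],[1,99]),'z',np.percentile(L[m,2],[5,50,95]))
x,f=fit(H,.045,.120,.038,(.622,.179),1.47);print('tank',x*1000)
E
```

```text
23.85 [457.5 126.  373.4] [-1990.4 -2429.1     2.4] 1.768657255934342
box [ 456.5  185.  1769.2] 0.7137078613499696
y [-70.7 -62.   74.3  79.9] x [-21.6  23.3] z [74.8 76.  77.2]
tank [ 622.5  178.9 1470.6]
```

Call:
step_arm([
  {"grip": 0, "offset": [28, 5, 0], "roll": 0},
  {"grip": 0, "offset": [28, 5, 0], "roll": 0},
  {"grip": 0, "offset": [0, 0, 40], "roll": 0},
  {"grip": 0, "offset": [0, 0, 0], "roll": 0},
  {"grip": 0, "offset": [0, 0, 0], "roll": 0},
])

```text
t: 24.4
tool_pos: [0.4566, 0.1816, 0.3337]
tool_rot: [-1.993, -2.426, 0.005]
ft_force: [-0.1, 0.7, 0.2]
gripper_width: 0.0929
finger_force: 0.0
```

Call:
step_arm([
  {"grip": 0, "offset": [2, 0, 40], "roll": 0},
  {"grip": 0, "offset": [0, 0, 40], "roll": 0},
  {"grip": 0, "offset": [0, 0, 25], "roll": 0},
  {"grip": 0, "offset": [0, 0, 11], "roll": 0},
  {"grip": 1, "offset": [0, 0, 0], "roll": 0},
  {"grip": 1, "offset": [0, 0, 0], "roll": 0},
  {"grip": 1, "offset": [0, 0, 0], "roll": 0},
  {"grip": 1, "offset": [0, 0, 0], "roll": 0},
  {"grip": 1, "offset": [0, 0, 0], "roll": 0},
  {"grip": 1, "offset": [0, 0, 0], "roll": 0},
])

```text
t: 25.4
tool_pos: [0.4569, 0.1844, 0.219]
tool_rot: [1.993, 2.428, 0.001]
ft_force: [-0.2, 0.4, -0.9]
gripper_width: 0.049
finger_force: 0.0
```

Call:
step_arm([
  {"grip": 1, "offset": [0, 0, 0], "roll": 0},
  {"grip": 1, "offset": [0, 0, 0], "roll": 0},
  {"grip": 1, "offset": [0, 0, 0], "roll": 0},
  {"grip": 1, "offset": [0, 0, 0], "roll": 0},
])

```text
t: 25.8
tool_pos: [0.4568, 0.1843, 0.2187]
tool_rot: [1.993, 2.428, 0.0]
ft_force: [-1.3, 0.3, 5.2]
gripper_width: 0.0458
finger_force: 15.0
```

Call:
step_arm([
  {"grip": 1, "offset": [0, 0, -30], "roll": 0},
  {"grip": 1, "offset": [0, 0, -45], "roll": 0},
  {"grip": 1, "offset": [0, 0, -50], "roll": 0},
  {"grip": 1, "offset": [0, 0, 0], "roll": 0.104},
  {"grip": 1, "offset": [0, 0, 0], "roll": 0.104},
  {"grip": 1, "offset": [0, 0, 0], "roll": 0.104},
])

```text
t: 26.4
tool_pos: [0.4566, 0.1842, 0.3434]
tool_rot: [2.351, 2.084, 0.0]
ft_force: [-0.8, 0.8, -2.0]
gripper_width: 0.0462
finger_force: 15.0
```

Call:
step_arm([
  {"grip": 1, "offset": [-38, 21, 0], "roll": 0},
  {"grip": 1, "offset": [-38, 21, 0], "roll": 0},
  {"grip": 1, "offset": [-38, 21, 0], "roll": 0},
  {"grip": 1, "offset": [-38, 21, 0], "roll": 0},
  {"grip": 1, "offset": [-38, 21, 0], "roll": 0},
  {"grip": 1, "offset": [-38, 21, 0], "roll": 0},
  {"grip": 1, "offset": [-38, 21, 0], "roll": 0},
  {"grip": 1, "offset": [-38, 21, 0], "roll": 0},
  {"grip": 1, "offset": [-38, 20, 0], "roll": 0},
  {"grip": 1, "offset": [-37, 20, 0], "roll": 0},
])

```text
t: 27.4
tool_pos: [0.6196, -0.2181, 0.3424]
tool_rot: [-2.346, -2.088, 0.001]
ft_force: [0.4, 0.1, -1.4]
gripper_width: 0.0462
finger_force: 15.0
```

Call:
step_arm([
  {"grip": 1, "offset": [0, 0, 0], "roll": 0},
  {"grip": 1, "offset": [0, 0, 0], "roll": 0},
])

```text
t: 27.6
tool_pos: [0.6192, -0.2172, 0.3419]
tool_rot: [-2.347, -2.085, 0.001]
ft_force: [0.1, 0.9, -1.4]
gripper_width: 0.046
finger_force: 15.0
```

Call:
step_arm([
  {"grip": 1, "offset": [0, 1, 40], "roll": 0},
  {"grip": 1, "offset": [0, 0, 40], "roll": 0},
  {"grip": 1, "offset": [0, 0, 25], "roll": 0},
  {"grip": 1, "offset": [0, 0, 9], "roll": 0},
  {"grip": 1, "offset": [0, 0, 4], "roll": 0},
  {"grip": 1, "offset": [0, 0, 0], "roll": 0},
  {"grip": 1, "offset": [0, 0, 0], "roll": 0},
])

```text
t: 28.3
tool_pos: [0.6213, -0.2165, 0.2278]
tool_rot: [2.344, 2.087, 0.002]
ft_force: [-0.7, -0.1, -1.2]
gripper_width: 0.0465
finger_force: 15.0
```

Call:
step_arm([
  {"grip": 1, "offset": [0, -1, 4], "roll": 0},
  {"grip": 1, "offset": [0, 0, 3], "roll": 0},
  {"grip": 1, "offset": [0, 0, 0], "roll": 0},
  {"grip": 1, "offset": [0, 0, 0], "roll": 0},
])

```text
t: 28.7
tool_pos: [0.6196, -0.2165, 0.2189]
tool_rot: [2.346, 2.088, 0.001]
ft_force: [1.6, -0.3, 0.4]
gripper_width: 0.0461
finger_force: 15.0
```

Call:
step_arm([
  {"grip": 0.5, "offset": [0, 0, 0], "roll": 0},
  {"grip": 0, "offset": [0, 0, 0], "roll": 0},
  {"grip": 0, "offset": [0, 0, 0], "roll": 0},
  {"grip": 0, "offset": [0, 0, 0], "roll": 0},
  {"grip": 0, "offset": [0, 0, 0], "roll": 0},
  {"grip": 0, "offset": [0, 0, 0], "roll": 0},
  {"grip": 0, "offset": [0, 0, 0], "roll": 0},
  {"grip": 0, "offset": [0, 0, -30], "roll": 0},
  {"grip": 0, "offset": [0, 0, -45], "roll": 0},
  {"grip": 0, "offset": [0, 0, -50], "roll": 0},
])

```text
t: 29.7
tool_pos: [0.6187, -0.2159, 0.3429]
tool_rot: [-2.344, -2.087, 0.002]
ft_force: [0.6, -1.2, 0.6]
gripper_width: 0.0926
finger_force: 0.0
```

Call:
step_arm([
  {"grip": 0, "offset": [-20, -40, -15], "roll": 0},
  {"grip": 0, "offset": [-20, -40, -15], "roll": 0},
  {"grip": 0, "offset": [0, -40, -15], "roll": 0},
  {"grip": 0, "offset": [0, 0, 0], "roll": 0},
  {"grip": 0, "offset": [0, 0, 0], "roll": 0},
])

```text
t: 30.2
tool_pos: [0.4953, -0.2423, 0.3894]
tool_rot: [2.346, 2.086, 0.001]
ft_force: [0.3, -0.3, -0.6]
gripper_width: 0.0932
finger_force: 0.0
```

```bash
python3 - <<'E'
from h import *
np.set_printoptions(precision=1,suppress=True,linewidth=180)
o=robot.get_obs(); print(o['t'],o['tool_pos']*1000)
s=snapshot('wrist'); save(s,'w8.png')
P=world(s).reshape(-1,3);P=P[~np.isnan(P[:,0])];H=hmap([P])
x,f=fit(H,.064,.145,.045,(.62,-.2165),1.455);print('box',x*1000,f)
for n,c,a,h in [('goods',(.62,-.2165),1.455,70),('timber',(.4383,-.2165),1.470,36)]:
    L=loc(P,c,a)
    m=(abs(L[:,1])<30)&(L[:,2]>24)&(L[:,2]<31)&(L[:,0]<-85)&(L[:,0]>-120); print(n,'buffer y',np.percentile(L[m,0],[2,50,98]))
    m=(abs(L[:,1])<50)&(L[:,2]>6)&(L[:,2]<13)&(L[:,0]<-70)&(L[:,0]>-90); print('board x',np.percentile(L[m,1],[1,99]))
    m=(abs(L[:,1])<30)&(L[:,2]>h)&(L[:,2]<90)&(abs(L[:,0])<92);print('y',np.percentile(L[m,0],[.5,5,95,99.5]),'x',np.percentile(L[m,1],[1,99]),'z',np.percentile(L[m,2],[5,50,95]))
s=snapshot('side'); save(s,'side9.png'); W=world(s)
for n in ['film_can','paint_jar','lamp_box']:
    print(n,[(round(r['score'],2),np.nanmedian(W[r['pixels']],0)*1000) for r in nets.masks_of(n,'side')[:2]])
E
```

```text
30.2 [ 495.3 -242.3  389.4]
box [ 622.  -209.8 1435.3] 0.6973298890078974
goods buffer y [-102.1  -98.1  -94. ]
board x [-39.3  -8.9]
y [-74.8 -66.   71.   76.5] x [-22.6  22.5] z [74.8 76.  77.2]
timber buffer y [-100.9  -96.6  -92.6]
board x [-37.2  40.7]
y [-41.5 -39.3  47.6  55.3] x [-21.1  22.9] z [39.2 44.4 50.3]
film_can []
paint_jar [(0.62, array([438.6,  -3.8,  31.3]))]
lamp_box [(0.53, array([625.7, -26.6,  21.8]))]
```

View pics/w8.png

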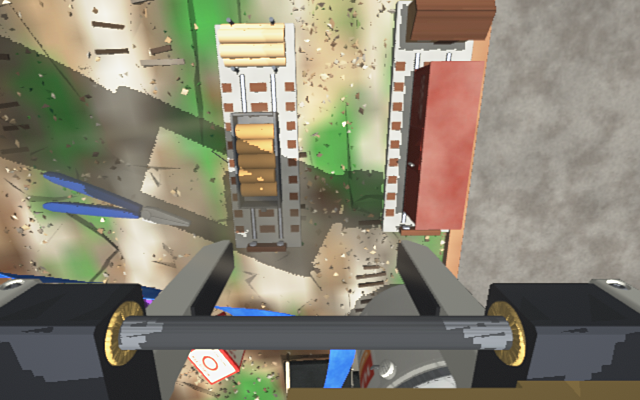

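View pics/side9.png

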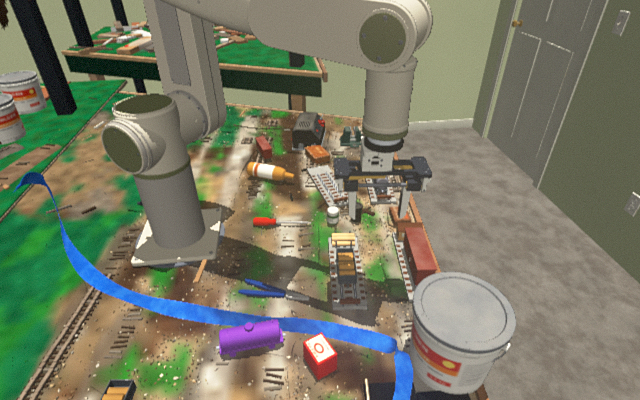

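The box car is on goods at (445,145) and the log wagon on timber at (255,155), both centred to about 1–2 mm. The tank wagon was checked on fuel earlier. The jar is standing in place at (333,215), and the gripper is clear.

```bash
python3 -c "
from plant import robot
print(robot.hand_in())"
```

```text
the job is handed in; nothing more can be done
None
```

I put the box car on the goods siding, the log wagon on the timber siding and the tank wagon on the fuel siding, each measured within about 4 mm of the siding's middle, and handed the job in at about 30 s; the hand-in gave no verdict, and the film can, which I never went near, was hidden in the last picture.

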